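# Set the bag sealer's seal time and hold the arm down

### The arm

A 6-joint arm with a two-finger parallel gripper is mounted at the origin on a cart in front of the work surface, level with it; the furniture and walls round the work are solid. World frame = base frame: x ahead of the robot, y to its left, z up, the work surface at z = 0. Lengths are in m, angles in rad, forces in N, time in s.
With the tool pointing down it reaches from about 0.35 to 0.775 m from the base axis. Payload 5.5 kg.
Tool frame: the origin (TCP) lies at the very end of the fingers, on their centre line; the grasp point (between the pads) lies 19 mm behind it (env.grip_point_offset is the distance from the TCP to the grasp point, in m); z points along the fingers, y is the line along which they close (so a half turn about z gives the same grasp; the last joint's range is limited). The gripper opens to 85 mm and grips with 20 to 120 N. Pads are 22 mm wide; open, the fingers measure 114 mm over their backs; the gripper's body (76 mm by 85 mm) begins 54 mm behind the grasp point. The pads swing forward as they close: fully open they stand 13 mm farther back than shut.
Start: joints at [0.971, 0.313, 0.046, 1.304, 0, 1.431], TCP at [0.255, 0.515, 0.202] pointing down, gripper open.
Joint ranges: [-2.76, 2.76], [-0.86, 1.69], [-1.03, 1.26], [-2.2, 2.34], [-1.47, 1.5], [-3.14, 3.14]. Speed limits (rad/s): [2.57, 2.57, 3.14, 3.14, 3.14, 3.14].

### API

Orientations are given as a unit quaternion [w, x, y, z].
In Python, from workcell import sensors, imaging, workorder, env gives the robot as it stands.
- The arm moves only by the shell command python3 -m handwheel 'ROWS' [FORCE]. ROWS is JSON, a list of rows, each a list of 5 numbers: the shift along the tool's x, y, z in mm, then the turn about the tool's z in rad, then the opening, from 0 (shut) to 1 (fully open). A call has 1 to 8 rows; each row is the pose to reach, as a shift and turn from the pose commanded when the call began, along the tool's axes at that moment; what a row does not reach only later rows make up. A row lasts 1/10 s, in which the tool goes at most 50 mm and 8.59 degrees, less where a joint would pass 70% of its speed; a pose out of reach is approached as far as the arm can. A call with a gripper value outside its range is refused whole. The fingers move at their own pace and stop on an object; FORCE is the grip in N (left out, the last holds). Time passes only in rows, so rows that repeat a pose let the fingers close. It gives the time, the measured TCP pose, the force, the opening and the grip force at its end, in the units of the state.
- sensors.get_state(): the state, without advancing time (a new reading comes with each control period).
- imaging.read_camera(name): name is "scene" or "side" or "wrist"; returns a dict with "color" (384x512x3 uint8, blue, green, red), "z_map" (384x512 float32, m along the optical axis (not along the pixel's ray), 0 where there is no reading), "fx", "fy", "cx", "cy" (pixels), "k1" (the pictures are not rectified: a ray, as slopes to the right and down, at radius r is drawn at 1 + k1 r^2 times it, then the intrinsics apply), "xyz" and "rotation" of the camera in the world. Camera axes: x right, y down, z forward; pixel columns grow to the right and rows downward; lengths in m; the calibration is good to about 2 mm. A picture is of the moment at which its call begins.
- workorder.hand_in(): hands the job in; it is judged then, once.
The state is a dict: "clock": time; "joint_pos": joint angles; "qvel": joint speeds; "tau": joint torques, N m; "tcp_pos": TCP position; "orientation": TCP orientation; "wrist_force": force on the tool from outside, world axes, zero at the start; "ft_torque": the same for the moment, N m; "finger_gap": finger opening in m; "grip_force": force on a finger pad.
Only numpy, scipy, OpenCV 4.12 (cv2) and the standard library are available. Lean on these libraries where they do the work, as an engineer would, in place of code of your own. Each camera call takes 0.05 s, during which the arm holds its last target. There are 200 camera calls.

### The job

The bag sealer has just been given a new seal strip and needs a dry cycle. With a fingertip, push the pointer of its seal-time dial round, counting the clicks, until it rests at the fifth of the seven dots (the first is the smallest dot; count clockwise) and take the finger off; only then press the sealing arm fully down by the black pad at its end and keep it down: finish while still holding it down. Only push: do not pinch the dial or the arm, and leave the things lying around where they are.

Things in the scene. Friction and masses are not known exactly. Their poses are not given: they have to be found in the camera images.
- sealer: Hand bag sealer, a grey box 150 (x) x 300 (y) x 56 mm high, fixed to the bench; origin on the bench under its middle, x to its back, y to its left, z up. A dial sits on the flat top at the right front; a sprung arm 28 mm wide runs along the back (centre line x = +50 mm) from the hinge at the right to a black pad at the left, over a seal bar (top at z = 73 mm). A loose hex key lies on the top.
- dial_axis (a point): Point on the dial's upright axis at its foot, 58 mm over the bench; axes as the sealer's. Bright plate of 54 mm radius with seven black dots 50 mm from the axis, 30 degrees apart, 3 to 6 mm across: the first (smallest) to the sealer's left (+y), the fourth to its back (+x), the seventh to its right (-y). Flat top within 58 mm of the axis; the arm passes 64 mm behind it, 105 mm over the bench.
- dial_pointer (a point): Top of the dial's pointer, 32 mm from the axis, 29 mm above dial_axis; turns with the dial, its y axis points outward along the pointer. The pointer is a black bar 11 mm thick with a white line on top, from 18 mm behind the axis to 45 mm ahead of it and from 6 to 29 mm above dial_axis; hub of 13 mm radius, grey skirt of 26 mm radius and 7 mm height below.
- dial (a joint): Angle of the dial in rad, growing clockwise from above: 0 = first dot, 0.524 (30 degrees) more for each dot, 2.094 = fifth, 3.142 = seventh; end stops just past the first and seventh. It clicks into place at every dot: pushing it on takes 2 to 3 N at the pointer's end, and past half-way it jumps on by itself. It starts at rest at the first, second or third dot.
- press_pad (a point): Centre of the top face of the black pad (50 x 50 x 22 mm) at the left end of the sealing arm; moves with it, its y axis points along the arm away from the hinge. Hinge axis: along the sealer's x at y = -131 mm, z = 84 mm, 258 mm from the pad. In the sealer's frame the point is at (50, 115, 162) mm with the arm up and (50, 127, 99) mm with the arm down.
- sealing_arm (a joint): Angle of the sealing arm in rad: 0 = up (a spring holds it there), 0.25 = fully down against its stop. About 5 N downward at the pad begins to move it, about 11 N holds it fully down; it springs up when let go.
- screwdriver_1: Orange screwdriver, 213 mm long, loose on the bench left of the sealer; leave it.
- relay_box_7: Grey carton 108 x 136 x 48 mm, loose on the bench further left; leave it.
- marker_1: Felt marker 131 mm long, loose on the bench at the left; leave it.
- hex_key: Hex key with a thick moulded grip, 94 x 33 x 12 mm, lying loose on the sealer's flat top, left of the dial; leave it.

How it is judged:
By the outcome, as a careful person would: the job done as asked, in the order asked, and still so for the second after the job is handed in, while the arm keeps its last pose, push and grip.
It also fails if it takes over 50 s, if anything falls off the work surface, if the arm or the gripper's body presses on something with over 40 N, if the wrist force passes 120 N, or if a joint passes its speed limit or range.

## Working session

There is one attempt and no reset: what is moved stays moved. The work goes in short steps, Python scripts to look and compute and a shell command to move; the robot and the scene stay as the last step left them, time stands still between calls to the robot, and variables do not carry over. Pictures are saved under pics/ and viewed, at most 10 in all, crops included, and the job is handed in when it is done.

```bash
mkdir -p pics; ls
cat > h.py <<'E'
import numpy as np, cv2
from workcell import sensors, imaging, workorder, env
from scipy.spatial.transform import Rotation as R
def cam(n):
    c=imaging.read_camera(n); np.save(f'/tmp/{n}.npy',c,allow_pickle=True); return c
def load(n): return np.load(f'/tmp/{n}.npy',allow_pickle=True).item()
def rot(c):
    r=np.array(c['rotation'],float)
    return r if r.shape==(3,3) else R.from_quat(r[[1,2,3,0]]).as_matrix()
def ray(c,u,v):
    p=np.array([(u-c['cx'])/c['fx'],(v-c['cy'])/c['fy']]); s=p.copy()
    for _ in range(20): s=p/(1+c['k1']*(s@s))
    return np.array([s[0],s[1],1.])
def pz(c,u,v,z):  # intersect with world plane z
    d=rot(c)@ray(c,u,v); o=np.array(c['xyz']); return o+d*(z-o[2])/d[2]
def pd(c,u,v):
    d=c['z_map'][int(round(v)),int(round(u))]; return np.array(c['xyz'])+rot(c)@ray(c,u,v)*d
def tool():
    s=sensors.get_state(); q=np.array(s['orientation']); return np.array(s['tcp_pos']),R.from_quat(q[[1,2,3,0]]).as_matrix()
E
python3 - <<'E'
from h import *
a=cam('scene');b=cam('side')
for n,c in (('scene',a),('side',b)): cv2.imwrite(f'pics/{n}0.png',cv2.resize(c['color'],(800,600),interpolation=cv2.INTER_CUBIC)); print(n,c['xyz'])
print(tool())
E
```

```text
pics
scene [-0.15926051  1.15001736  0.70804825]
side [0.3135457  1.01487505 0.55699803]
(array([0.25489506, 0.51484705, 0.20127966]), array([[-8.96138155e-01,  4.43774163e-01, -9.48814495e-04],
       [ 4.43775114e-01,  8.96137120e-01, -1.38194956e-03],
       [ 2.36994379e-04, -1.65947799e-03, -9.99998595e-01]]))
```

View pics/scene0.png

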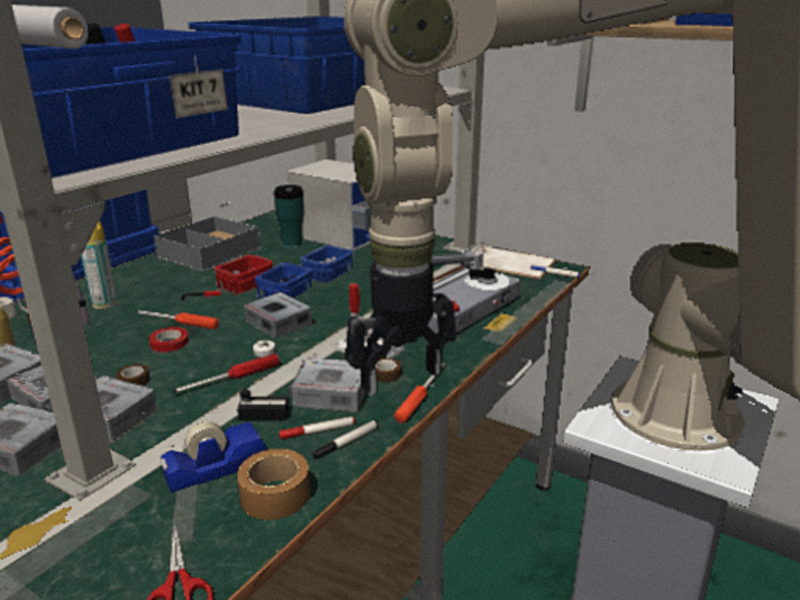

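View pics/side0.png

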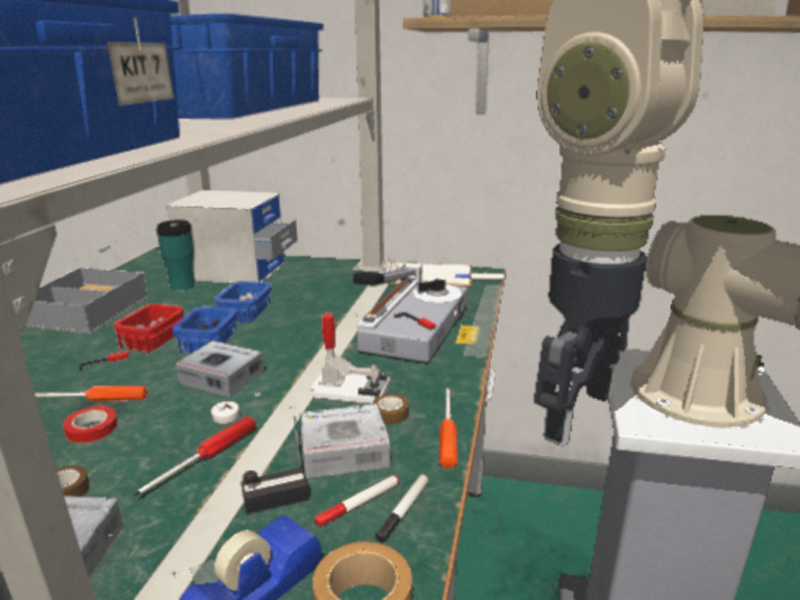

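The scene view is mostly blocked by the arm. The side view shows the sealer around (415,310), its black pad at about (370,277) and the dial at about (438,290). I'll enlarge that.

Run:
```python
from h import *
c=load('side'); im=c['color'][160:235,220:330]
cv2.imwrite('pics/sidecrop.png',cv2.resize(im,None,fx=7,fy=7,interpolation=cv2.INTER_CUBIC))
for u,v in ((235,177),(275,178),(283,187),(250,210),(228,225),(265,230)): print(u,v,pd(c,u,v).round(3))
```

```text
235 177 [ 0.605 -0.029  0.164]
275 178 [ 0.56  -0.475  0.003]
283 187 [ 0.49  -0.227  0.065]
250 210 [ 0.564 -0.041  0.055]
228 225 [ 0.634 -0.033  0.   ]
265 230 [ 0.51  -0.005  0.01 ]
```

View pics/sidecrop.png

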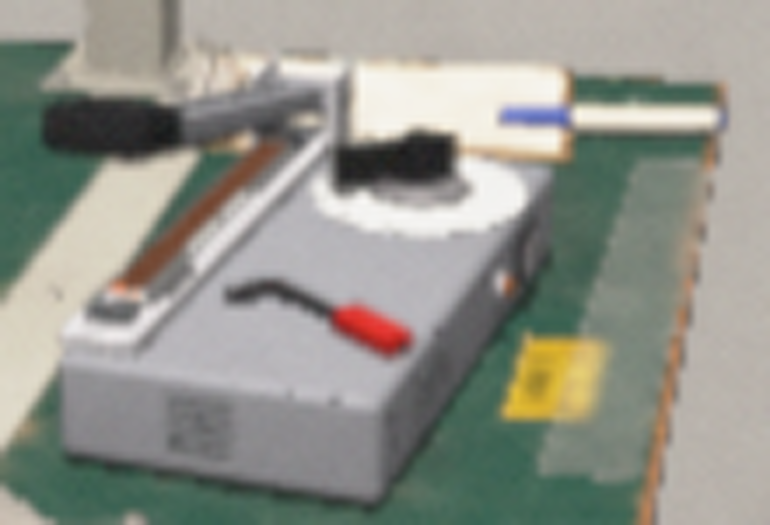

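The crop shows the box's top corners: left-front at crop (385,405), left-back at about (65,370) and right-front at (552,172). The pad is at (110,125), and the dial pointer's tip is to the left near (345,160).

Run:
```python
from h import *
c=load('side'); f=lambda x,y,z:pz(c,220+x/7-.43,160+y/7-.43,z)
LF=f(385,405,.056);LB=f(65,370,.056);RF=f(552,172,.056)
print(LF,LB,RF,np.linalg.norm(LF-LB),np.linalg.norm(LF-RF))
dc=f(420,195,.058);print('dialc',dc)
y=(LF-RF)[:2]; yaw=np.arctan2(-y[0],y[1]); print('yaw',yaw)
x=(LB-LF)[:2]; print('yaw2',np.arctan2(x[1],x[0]))
Rz=np.array([[np.cos(yaw),-np.sin(yaw)],[np.sin(yaw),np.cos(yaw)]])
o=(LF[:2]+RF[:2])/2+Rz@[.075,0]; print('origin',o, 'dialc in sealer',Rz.T@(dc[:2]-o))
print('pad',o+Rz@[.05,.115], 'tops', pd(c,235,177))
for p in ((345,165),(450,150)): q=f(*p,.087); print('ptr',q,Rz.T@(q[:2]-o))
```

```text
[ 0.4813468  -0.00270268  0.056     ] [ 0.62226988 -0.0091154   0.056     ] [ 0.44375598 -0.28712836  0.056     ] 0.1410689148075155 0.2868989940689744
dialc [ 0.50388799 -0.23732523  0.058     ]
yaw -0.13140236505129857
yaw2 -0.04547370090944353
origin [ 0.53690482 -0.15474236] dialc in sealer [-0.02191182 -0.08619695]
pad [ 0.6015416  -0.04728499] tops [ 0.6054875  -0.0293164   0.16364036]
ptr [ 0.53441492 -0.19639531  0.087     ] [ 0.00298911 -0.0416201 ]
ptr [ 0.48787911 -0.22662466  0.087     ] [-0.03918472 -0.07768619]
```

```bash
python3 -m handwheel '[[-30,-32,-20,0,0],[-60,-64,-40,0,0],[-90,-96,-60,0,0],[-120,-128,-80,0,0],[-150,-160,-100,0,0],[-180,-192,-120,0,0],[-212,-227,-120,0,0],[-245,-262,-120,0,0]]'
python3 -m handwheel '[[-33,-35,0,0,0],[-66,-70,0,0,0],[-99,-105,0,0,0],[-132,-140,0,0,0],[-165,-175,0,0,0],[-198,-211,0,0,0],[-231,-247,0,0,0],[-265,-283,0,0,0]]'
python3 -m handwheel '[[0,0,0,0,0],[0,0,0,0,0]]'
python3 - <<'E'
from h import *
c=cam('wrist'); cv2.imwrite('pics/w1.png',cv2.resize(c['color'],(800,600),interpolation=cv2.INTER_CUBIC)); print(c['xyz'],rot(c)); p,r=tool(); print(p,r); print(sensors.get_state()['joint_pos'])
E
```

```text
clock: 0.9
tcp_pos: [0.3588, 0.1703, 0.3227]
orientation: [0.001, 0.227, 0.974, 0.0]
wrist_force: [1.2, -0.2, -0.5]
finger_gap: 0.0002
grip_force: 0.0
clock: 1.7
tcp_pos: [0.4703, -0.2014, 0.3218]
orientation: [-0.0, 0.228, 0.974, 0.0]
wrist_force: [0.3, 0.9, -0.1]
finger_gap: -0.0003
grip_force: 0.0
clock: 1.9
tcp_pos: [0.47, -0.2003, 0.3209]
orientation: [-0.001, 0.229, 0.973, 0.001]
wrist_force: [0.8, 0.1, 0.4]
finger_gap: 0.0004
grip_force: 0.0
[ 0.40024822 -0.16617303  0.49188762] [[ 0.44640134  0.85250659  0.27195286]
 [ 0.89483052 -0.42597944 -0.133491  ]
 [ 0.00204437  0.30294228 -0.95300671]]
[ 0.4698682  -0.19922059  0.3214447 ] [[-8.95778233e-01  4.44498708e-01 -1.50205296e-03]
 [ 4.44496971e-01  8.95779324e-01  1.35857816e-03]
 [ 1.94939422e-03  5.49326757e-04 -9.99997949e-01]]
[-5.58651495e-01  1.83370969e-01  1.65654132e-01  1.55507329e+00
  3.55881476e-04 -9.80377425e-02]
```

View pics/w1.png

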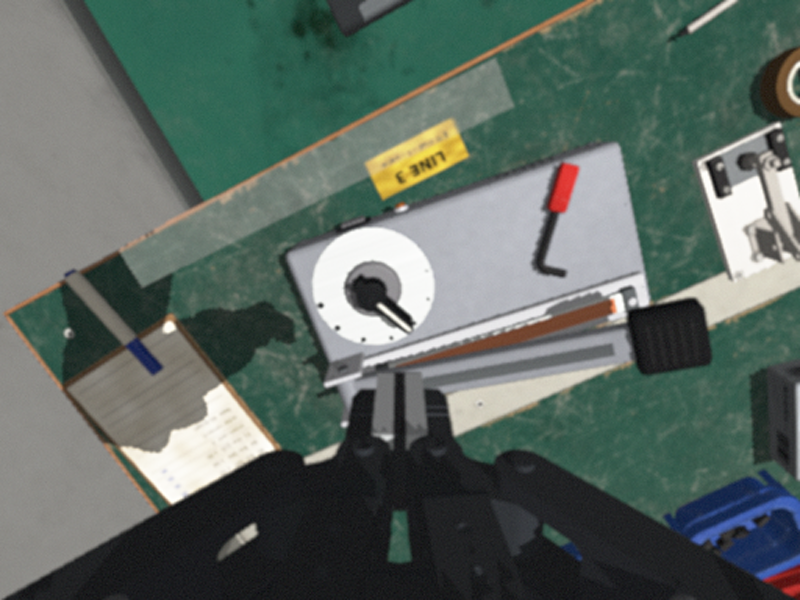

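The wrist view gives a clear look. The plate centre is at about (373,286), the pointer's white line ends at about (410,330), and the pad centre is at (670,335). The box's front corners are at (287,252) and (617,143).

Run:
```python
from h import *
c=load('wrist'); f=lambda x,y,z:pz(c,x*.64-.18,y*.64-.18,z)
im=c['color']
# plate by bright threshold
m=(im.min(2)>175).astype(np.uint8); n,l,st,ce=cv2.connectedComponentsWithStats(m)
for i in range(1,n):
    if st[i,4]>800: print(st[i],ce[i]/.64)
E2=None
L,T,Rr,B=f(312,286,.058),f(373,226,.058),f(436,285,.058),f(374,346,.058)
print('plate',L,Rr,T,B,(L+Rr)/2,(T+B)/2)
A=f(287,252,.056);Bf=f(617,143,.056); y=(Bf-A)[:2]; yaw=np.arctan2(-y[0],y[1]); print('yaw',yaw,np.linalg.norm(y))
ct,st_=np.cos(yaw),np.sin(yaw); Rz=np.array([[ct,-st_],[st_,ct]]); o=(A[:2]+Bf[:2])/2+Rz@[.075,0]
print('o',o); dc=((L+Rr+T+B)/4)[:2]; print('dial s',Rz.T@(dc-o))
for p in ((370,284),(411,330)):
  q=f(*p,.087)[:2]; v=Rz.T@(q-dc); print('ptr',q,v,np.degrees(np.arctan2(v[0],v[1])))
pp=f(670,335,.162)[:2]; print('pad',pp,Rz.T@(pp-o), pd(c,670*.64,335*.64))
big=cv2.resize(im[130:240,185:300],None,fx=5,fy=5,interpolation=cv2.INTER_CUBIC); cv2.imwrite('pics/w1c.png',big)
```

```text
[ 426   79   86  129 3257] [741.09322229 248.8711813 ]
[  199    94   212   132 13025] [482.22408829 253.71317179]
[ 232  174  184   61 1253] [525.51875499 317.68879689]
[ 287  234  106   44 1473] [506.93631195 396.56950102]
[  78  246   97   76 3099] [202.38786705 448.05330348]
plate [ 0.47842582 -0.29021938  0.058     ] [ 0.52655359 -0.19184649  0.058     ] [ 0.45528384 -0.21754106  0.058     ] [ 0.55376339 -0.26755118  0.058     ] [ 0.5024897  -0.24103293  0.058     ] [ 0.50452362 -0.24254612  0.058     ]
yaw -0.14386856132733822 0.2909058559660368
o [ 0.53730923 -0.16191478]
dial s [-0.02200148 -0.08389591]
ptr [ 0.49305696 -0.23836615] [-0.01083255  0.00188981] -80.10398088275494
ptr [ 0.54450573 -0.22600333] [0.03831219 0.02150126] 60.698337930854294
pad [ 0.60205672 -0.05497516] [0.04874634 0.11511783] [ 0.60137237 -0.055399    0.16359543]
```

View pics/w1c.png

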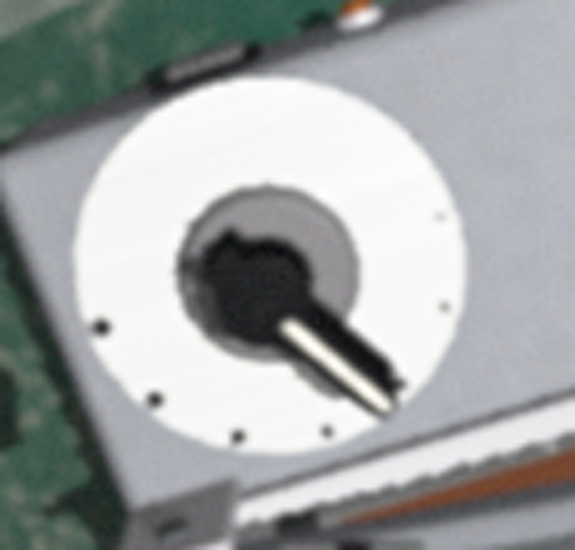

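Pointer is at the third dot (60°): the uncovered dots in the crop are the 1st (440,215), 2nd (445,307), 4th (327,431), 5th (237,437), 6th (155,400) and 7th (101,327). Two clicks clockwise are needed.

```bash
cat >> h.py <<'E'
import json,os
def sdir(v,yaw): c,s=np.cos(yaw),np.sin(yaw); return np.array([[c,-s],[s,c]])@v
def target(ax,yaw,phi,r,d,z):
    ph=np.radians(phi); rad=sdir([np.sin(ph),np.cos(ph)],yaw); tan=sdir([np.cos(ph),-np.sin(ph)],yaw)
    p,Rt=tool(); g=np.r_[ax+r*rad-d*tan,z]; sh=Rt.T@(g-p)*1000
    a=np.arctan2(-rad[1],-rad[0])-np.arctan2(Rt[1,0],Rt[0,0]); a=(a+np.pi)%(2*np.pi)-np.pi
    return sh.round(1),round(-a,3),g.round(4)
E
python3 - <<'E'
from h import *
c=load('wrist'); g=lambda x,y:pz(c,185+x/5-.4,130+y/5-.4,.058)[:2]
D=np.array([g(*p) for p in ((440,215),(445,307),(327,431),(237,437),(155,400),(101,327))])
a=np.radians([0,30,90,120,150,180]); 
S=.05*np.c_[np.sin(a),np.cos(a)]
from scipy.optimize import least_squares
F=lambda q:(q[:2]+sdir(S.T,q[2]).T-D).ravel()
s=least_squares(F,[.5,-.24,-.14]); print(s.x,np.abs(s.fun).max())
ax,yaw=s.x[:2],s.x[2]; np.save('/tmp/dial.npy',s.x)
print(target(ax,yaw,60,.030,.030,.12)); print(target(ax,yaw,60,.030,.030,.076))
E
```

```text
[ 0.50386219 -0.24306638 -0.13583059] 0.0003230596910971384
(array([-47.7,  18.1, 201.4]), np.float64(-0.848), array([ 0.5203, -0.204 ,  0.12  ]))
(array([-47.7,  18. , 245.4]), np.float64(-0.848), array([ 0.5203, -0.204 ,  0.076 ]))
```

```bash
python3 -m handwheel '[[-10,4,25,-0.14,0],[-20,8,60,-0.28,0],[-30,12,95,-0.42,0],[-40,15,130,-0.56,0],[-48,18,160,-0.7,0],[-48,18,185,-0.848,0],[-48,18,200,-0.848,0],[-48,18,200,-0.848,0]]'
python3 - <<'E'
from h import *
s=np.load('/tmp/dial.npy'); print(target(s[:2],s[2],60,.030,.030,.076))
c=cam('wrist'); cv2.imwrite('pics/w2.png',cv2.resize(c['color'],(800,600),interpolation=cv2.INTER_CUBIC))
E
```

```text
clock: 2.75
tcp_pos: [0.5196, -0.2017, 0.1202]
orientation: [-0.002, -0.194, 0.981, 0.002]
wrist_force: [-0.9, 0.7, -0.3]
finger_gap: 0.0001
grip_force: 0.0
(array([ 0.1, -2.5, 44.2]), np.float64(0.003), array([ 0.5203, -0.204 ,  0.076 ]))
```

View pics/w2.png

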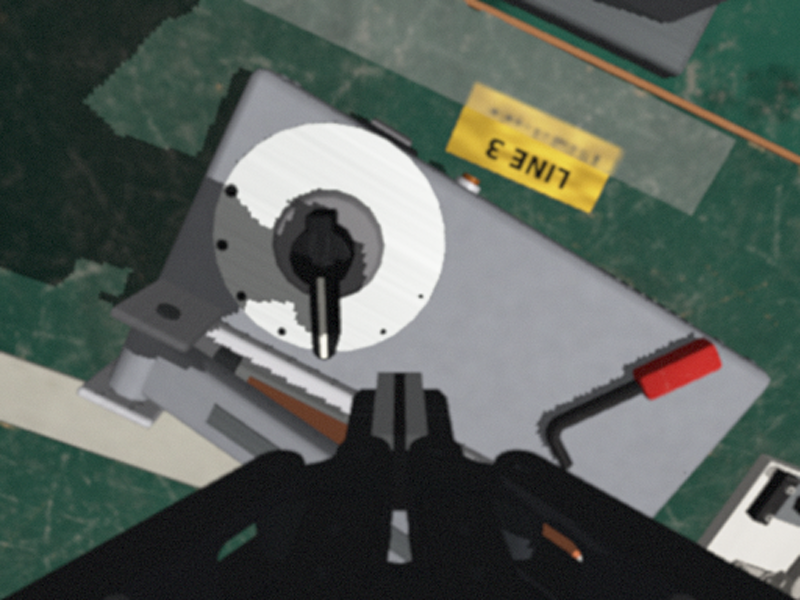

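The pointer stands upright at (323,320) with the finger tips at (400,375) to its anticlockwise side, so the alignment is good. I'll descend next.

```bash
python3 -m handwheel '[[0,-2,20,0,0],[0,-2,40,0,0],[0,-2,44,0,0],[0,-2,44,0,0]]'
python3 -m handwheel '[[0,-5,0,0,0],[0,-8,0,0,0],[0,-11,0,0,0],[0,-14,0,0,0],[0,-14,0,0,0]]'
python3 - <<'E'
from h import *
s=np.load('/tmp/dial.npy')
for ph in (60,75,90,105,112): print(target(s[:2],s[2],ph,.030,.016,.076))
E
```

```text
clock: 3.2
tcp_pos: [0.5222, -0.206, 0.0789]
orientation: [0.0, -0.193, 0.981, -0.0]
wrist_force: [-1.1, -0.4, -0.5]
finger_gap: 0.0001
grip_force: 0.0
clock: 3.7
tcp_pos: [0.5278, -0.22, 0.0783]
orientation: [0.0, -0.193, 0.981, -0.0]
wrist_force: [-0.4, 0.5, 0.2]
finger_gap: 0.0
grip_force: 0.0
(array([0.9, 3.7, 2.3]), np.float64(-0.0), array([ 0.5256, -0.2169,  0.076 ]))
(array([-2.3, -4.6,  2.3]), np.float64(0.262), array([ 0.5316, -0.2234,  0.076 ]))
(array([ -3.1, -13.5,   2.3]), np.float64(0.523), array([ 0.5358, -0.2313,  0.076 ]))
(array([ -1.7, -22.2,   2.3]), np.float64(0.785), array([ 0.5377, -0.2399,  0.076 ]))
(array([ -0.2, -26.1,   2.3]), np.float64(0.907), array([ 0.5378, -0.2441,  0.076 ]))
```

```bash
python3 -m handwheel '[[-1,-3,2,0.1,0],[-2,-6,2,0.2,0],[-2.5,-8,2,0.27,0],[-3,-10,2,0.33,0],[-3,-10,2,0.33,0]]'
python3 - <<'E'
from h import *
s=np.load('/tmp/dial.npy'); print(sensors.get_state()['wrist_force'])
for ph in (75,80,90,100,105,110,115): print(ph,target(s[:2],s[2],ph,.030,.013,.076))
E
```

```text
clock: 4.2
tcp_pos: [0.5341, -0.2277, 0.076]
orientation: [-0.0, -0.029, 1.0, 0.0]
wrist_force: [0.4, -0.4, 0.6]
finger_gap: 0.0002
grip_force: 0.0
[ 0.44343672 -0.35963369  0.55304823]
75 (array([ 2. ,  1.4, -0. ]), np.float64(-0.068), array([ 0.532 , -0.2264,  0.076 ]))
80 (array([ 0.8, -1.2, -0. ]), np.float64(0.019), array([ 0.5333, -0.2289,  0.076 ]))
90 (array([-0.9, -6.6, -0. ]), np.float64(0.194), array([ 0.5353, -0.2342,  0.076 ]))
100 (array([ -1.6, -12.3,  -0. ]), np.float64(0.368), array([ 0.5364, -0.2398,  0.076 ]))
105 (array([ -1.6, -15.2,  -0. ]), np.float64(0.455), array([ 0.5366, -0.2427,  0.076 ]))
110 (array([ -1.4, -18. ,  -0. ]), np.float64(0.543), array([ 0.5365, -0.2455,  0.076 ]))
115 (array([ -0.9, -20.8,  -0. ]), np.float64(0.63), array([ 0.5361, -0.2484,  0.076 ]))
```

```bash
cat >> h.py <<'E'
def ptr():
    c=cam('wrist'); s=np.load('/tmp/dial.npy'); z=c['z_map']; v,u=np.mgrid[0:384,0:512]
    P=cv2.undistortPoints(np.c_[u.ravel(),v.ravel()].astype(np.float32)[:,None],np.array([[c['fx'],0,c['cx']],[0,c['fy'],c['cy']],[0,0,1]]),np.array([c['k1'],0,0,0]))[:,0]
    W=np.array(c['xyz'])+(np.c_[P,np.ones(len(P))]*z.ravel()[:,None])@rot(c).T
    q=sdir((W[:,:2]-s[:2]).T,-s[2]).T; r=np.hypot(*q.T)
    k=(z.ravel()>0)&(W[:,2]>.080)&(W[:,2]<.093)&(r>.022)&(r<.047)
    a=np.degrees(np.arctan2(q[k,0],q[k,1])); h,e=np.histogram(a,bins=np.arange(-30,220,10)); print({int(x):int(n) for x,n in zip(e,h) if n}); return c
E
python3 - <<'E'
from h import *
c=ptr(); cv2.imwrite('pics/w3.png',c['color'])
E
```

```text
{40: 27, 50: 191, 60: 144, 70: 36}
```

View pics/w3.png

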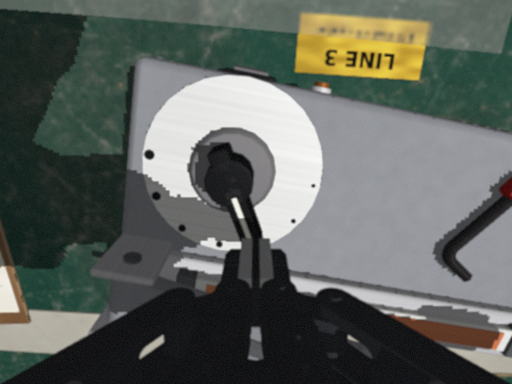

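The pointer is still at the third dot, and the fingertip shows at about (255,240), over the pointer's end. I need to find out where the finger really is.

Run:
```python
from h import *
c=load('wrist'); s=np.load('/tmp/dial.npy')
def S(w): return np.r_[sdir(w[:2]-s[:2],-s[2])*1000,w[2]*1000].round(1)
for n,p in dict(ftipL=(248,242),ftipR=(265,242),f=(247,262),f2=(266,262),ptr=(239,208),ptrw=(243,217),ptr2=(247,226),ptr3=(250,233),hub=(225,178),d1=(313,185),d4=(219,243),d7=(150,155)).items():
    print(n,S(pd(c,*p)))
print('tcp',S(tool()[0]), 'cam',c['xyz'])
# project TCP & pointer tip
Rc=rot(c)
def proj(w):
    v=Rc.T@(w-np.array(c['xyz'])); m=v[:2]/v[2]; m=m*(1+c['k1']*(m@m)); return (m*[c['fx'],c['fy']]+[c['cx'],c['cy']]).round(0)
print('proj tcp',proj(tool()[0]))
for n,x,y,z in (('axis58',0,0,58),('tip60',39,22.5,87),('tip60b',39,22.5,64),('d1',0,50,58),('d7',0,-50,58),('hub',0,0,87)):
    w=np.r_[s[:2]+sdir(np.array([x,y])/1000,s[2]),z/1000]; print(n,proj(w))
print(sensors.get_state()['wrist_force'],sensors.get_state()['joint_pos'])
```

```text
ftipL [ 18.   13.7 111.7]
ftipR [ 16.4  21.3 111.9]
f [ 17.9  13.6 129.8]
f2 [ 15.8  21.  131.1]
ptr [11.7  7.2 87.7]
ptrw [17.1 10.3 85.6]
ptr2 [21.8 13.3 85.6]
ptr3 [25.  15.6 86.7]
hub [-2.3 -2.6 85.5]
d1 [ 0.2 49.4 56.6]
d4 [49.4 -0.5 57.1]
d7 [  0.7 -49.7  56.4]
tcp [27.7 19.5 76. ] cam [ 0.4558609  -0.23269412  0.24681748]
proj tcp [256. 230.]
axis58 [233. 170.]
tip60 [258. 258.]
tip60b [257. 240.]
d1 [314. 185.]
d7 [149. 154.]
hub [229. 184.]
[-0.00363002 -0.2652186   0.53497737] [-5.41150444e-01  3.89593865e-01 -1.61236323e-01  1.02020667e+00
  1.06738690e-04 -6.00486327e-01]
```

Run:
```python
from h import *
c=load('wrist'); s=np.load('/tmp/dial.npy')
def S(w): return np.r_[sdir(w[:2]-s[:2],-s[2])*1000,w[2]*1000].round(0).astype(int)
p,Rt=tool(); np.set_printoptions(linewidth=200)
print(env.grip_point_offset)
for v in range(226,260,3): print(v,[ (Rt.T@(pd(c,u,v)-p)*1000).round(0).astype(int).tolist() for u in (243,250,256,261,268,274)], c['color'][v,250])
```

```text
0.0187
226 [[8, -7, -11], [7, -3, -10], [6, 0, -8], [-6, 3, 20], [-6, 8, 20], [-6, 11, 19]] [14  7  6]
229 [[6, -7, -11], [6, -3, -11], [6, 0, -11], [-3, 3, 8], [-8, 8, 19], [-8, 11, 20]] [18 15 18]
232 [[3, -7, -9], [4, -3, -10], [4, 0, -10], [-3, 3, 4], [-10, 8, 20], [-10, 11, 20]] [38 38 38]
235 [[1, -7, -9], [2, -3, -11], [2, 0, -10], [-2, 3, -1], [-13, 8, 20], [-12, 11, 19]] [78 82 84]
238 [[11, -6, -32], [11, -3, -33], [11, 0, -32], [11, 2, -32], [11, 5, -32], [-15, 12, 20]] [82 84 84]
241 [[11, -6, -35], [11, -3, -35], [11, 0, -35], [11, 2, -36], [11, 5, -36], [-16, 12, 19]] [72 70 70]
244 [[11, -6, -38], [11, -3, -39], [11, 0, -38], [11, 2, -39], [10, 5, -38], [-19, 12, 20]] [72 72 70]
247 [[11, -6, -41], [11, -3, -41], [11, 0, -42], [11, 2, -42], [11, 5, -42], [-21, 12, 21]] [72 72 70]
250 [[11, -6, -44], [11, -3, -44], [10, 0, -43], [11, 2, -44], [11, 5, -44], [7, 8, -36]] [69 68 69]
253 [[11, -6, -46], [11, -3, -47], [11, 0, -46], [11, 2, -47], [11, 5, -46], [7, 8, -40]] [74 74 71]
256 [[11, -6, -49], [11, -3, -49], [11, 0, -49], [11, 2, -49], [11, 5, -49], [7, 8, -42]] [72 71 69]
259 [[11, -6, -52], [11, -3, -52], [11, 0, -52], [11, 2, -51], [11, 5, -52], [7, 8, -44]] [71 70 69]
```

Run:
```python
from h import *
c=cam('side'); cv2.imwrite('pics/s2.png',cv2.resize(c['color'][140:240,200:330],None,fx=6,fy=6,interpolation=cv2.INTER_CUBIC))
```

```text
(no output)
```

View pics/s2.png

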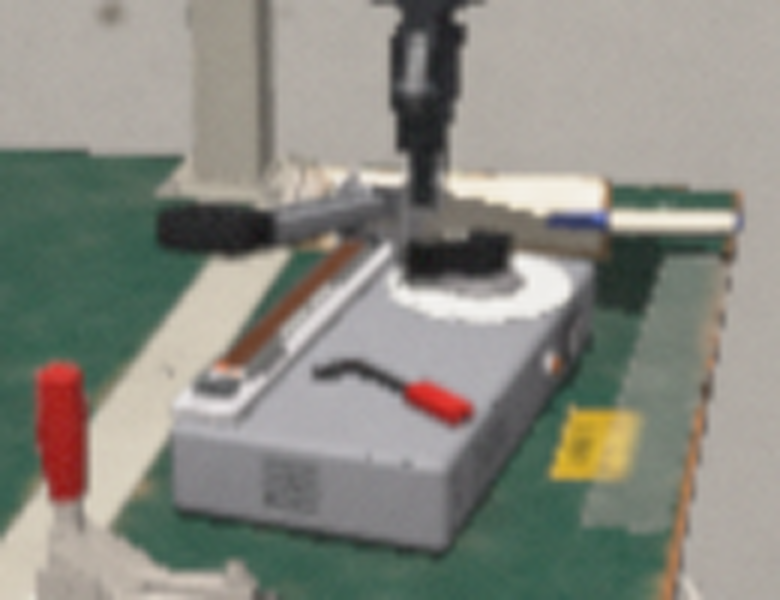

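The side view shows the fingertip (crop (425,205)) hanging clear above the pointer (about (455,240)), so the fingers end some 30 mm short of the stated TCP. I'll measure this from both cameras, including where the gripper body starts.

```bash
python3 - <<'E'
from h import *
p,Rt=tool()
c=load('side')
for v in (155,160,164,168,170,172,173,174,175,176): 
    print(v,[(Rt.T@(pd(c,u,v)-p)*1000).round(0).astype(int).tolist() for u in (266,268,270,272,274,276)])
c=load('wrist'); z=c['z_map']; 
# profile of own gripper: extents of points vs tool z
Q=[]
for v in range(200,384,3):
    for u in range(0,512,3):
        if z[v,u]>0:
            t=Rt.T@(pd(c,u,v)-p)*1000
            if t[2]<-25: Q.append(t)
Q=np.array(Q)
for a in range(-150,-25,10):
    k=Q[(Q[:,2]>=a)&(Q[:,2]<a+10)]
    if len(k): print(a,'x',k[:,0].min().round(),k[:,0].max().round(),'y',k[:,1].min().round(),k[:,1].max().round())
E
ls -la .; python3 -c "
from workcell import env; print([a for a in dir(env) if a[0]!='_'])"
```

```text
155 [[-8, 62, -119], [-2, 63, -119], [4, 62, -119], [11, 59, -118], [13, 21, -107], [16, -13, -97]]
160 [[-10, 47, -97], [-4, 44, -96], [3, 48, -98], [10, 49, -99], [12, 10, -87], [-27, -435, 54]]
164 [[-12, 34, -79], [-6, 30, -78], [1, 30, -79], [8, 37, -81], [12, 12, -73], [-27, -434, 73]]
168 [[-66, -382, 76], [-8, 10, -57], [-1, 11, -58], [6, 12, -59], [11, -5, -53], [-27, -439, 94]]
170 [[-61, -342, 72], [-9, 5, -49], [-2, 8, -50], [6, 14, -53], [-25, -337, 69], [-19, -360, 76]]
172 [[-25, -65, -17], [-8, 9, -43], [-2, 4, -41], [6, 16, -46], [-23, -319, 71], [-15, -321, 72]]
173 [[-24, -61, -14], [-8, 12, -40], [-1, 15, -42], [6, 13, -41], [-22, -308, 72], [-13, -309, 72]]
174 [[-24, -62, -10], [-9, 6, -34], [0, 17, -39], [6, 14, -38], [-20, -295, 72], [-12, -298, 72]]
175 [[-24, -61, -6], [-9, 6, -31], [-1, 11, -33], [5, 6, -32], [-19, -281, 71], [-11, -291, 74]]
176 [[-24, -64, -2], [-17, -62, -2], [-13, -86, 6], [-26, -268, 71], [-17, -266, 70], [-9, -271, 72]]
-120 x 10.0 18.0 y -60.0 59.0
-110 x -1.0 18.0 y -58.0 58.0
-100 x -9.0 18.0 y -50.0 50.0
-90 x -9.0 14.0 y -42.0 42.0
-80 x -12.0 14.0 y -35.0 33.0
-70 x -11.0 13.0 y -19.0 16.0
-60 x 6.0 11.0 y -14.0 13.0
-50 x -49.0 11.0 y -14.0 56.0
-40 x -60.0 12.0 y -13.0 55.0
total 16
drwxr-xr-x  3 agent agent 4096 Dec  1 15:19 .
drwxr-xr-x 23 root  root  4096 Dec  1 15:19 ..
-rw-r--r--  1 agent agent 2001 Dec  1 15:22 h.py
drwxr-xr-x  2 agent agent 4096 Dec  1 15:23 pics
['MotionError', 'grip_point_offset']
```

Both cameras agree that the fingers really end about 31 mm behind the reported TCP, so the reported z must be 31 mm lower. I'll back off over the start point and descend properly.

Run:
```python
from h import *
s=np.load('/tmp/dial.npy'); print(target(s[:2],s[2],60,.030,.030,.045))
```

```text
(array([12.2, 24.2, 31. ]), np.float64(-0.328), array([ 0.5203, -0.204 ,  0.045 ]))
```

```bash
python3 -m handwheel '[[6,12,0,-0.14,0],[12,24,0,-0.28,0],[12,24,0,-0.33,0],[12,24,15,-0.33,0],[12,24,30,-0.33,0],[12,24,30,-0.33,0]]'
python3 -m handwheel '[[0,-4,0,0,0],[0,-8,0,0,0],[0,-11,0,0,0],[0,-11,0,0,0]]'
python3 - <<'E'
from h import *
s=np.load('/tmp/dial.npy');print(sensors.get_state()['wrist_force'])
for ph in (60,70,80,85,90): print(ph,target(s[:2],s[2],ph,.030,.0195,.045))
ptr()
E
```

```text
clock: 4.9
tcp_pos: [0.519, -0.2032, 0.0443]
orientation: [-0.001, -0.193, 0.981, 0.001]
wrist_force: [0.1, 0.7, 0.1]
finger_gap: 0.0001
grip_force: 0.0
clock: 5.3
tcp_pos: [0.5254, -0.2147, 0.0468]
orientation: [0.001, -0.193, 0.981, 0.0]
wrist_force: [0.6, 1.0, 1.8]
finger_gap: 0.0
grip_force: 1.0
[0.63492998 0.95294625 1.79164156]
60 (array([0.7, 1.4, 1.8]), np.float64(0.0), array([ 0.5243, -0.2137,  0.045 ]))
70 (array([-2.2, -4.1,  1.8]), np.float64(0.175), array([ 0.5291, -0.2177,  0.045 ]))
80 (array([ -4.2, -10. ,   1.8]), np.float64(0.349), array([ 0.5331, -0.2224,  0.045 ]))
85 (array([ -4.7, -13.1,   1.8]), np.float64(0.437), array([ 0.5348, -0.225 ,  0.045 ]))
90 (array([ -5. , -16.2,   1.8]), np.float64(0.524), array([ 0.5362, -0.2278,  0.045 ]))
{0: 115, 10: 303, 20: 155, 30: 65, 40: 124, 50: 216, 60: 454, 70: 64}
```

```bash
python3 -m handwheel '[[-1,-3,0,0.1,0],[-2,-5,0,0.2,0],[-3,-7,0,0.27,0],[-4,-9,0,0.33,0],[-4,-11,0,0.36,0],[-4,-11,0,0.36,0]]'
python3 - <<'E'
from h import *
s=np.load('/tmp/dial.npy');print(sensors.get_state()['wrist_force'])
for ph in (80,85,90,100,105,110): print(ph,target(s[:2],s[2],ph,.030,.0195,.045))
c=ptr(); cv2.imwrite('pics/w4.png',c['color'])
E
```

```text
clock: 5.95
tcp_pos: [0.5329, -0.2236, 0.0463]
orientation: [0.0, -0.014, 1.0, -0.0]
wrist_force: [0.1, 0.1, -0.7]
finger_gap: -0.0001
grip_force: 0.0
[ 0.06210624  0.07569503 -0.654989  ]
80 (array([-0.2,  1.2,  1.3]), np.float64(-0.01), array([ 0.5331, -0.2224,  0.045 ]))
85 (array([-1.8, -1.5,  1.3]), np.float64(0.077), array([ 0.5348, -0.225 ,  0.045 ]))
90 (array([-3.2, -4.3,  1.3]), np.float64(0.164), array([ 0.5362, -0.2278,  0.045 ]))
100 (array([ -5.2, -10.2,   1.3]), np.float64(0.339), array([ 0.5384, -0.2337,  0.045 ]))
105 (array([ -5.8, -13.2,   1.3]), np.float64(0.426), array([ 0.5391, -0.2367,  0.045 ]))
110 (array([ -6.1, -16.4,   1.3]), np.float64(0.513), array([ 0.5395, -0.2398,  0.045 ]))
{20: 188, 30: 273, 40: 117, 50: 82, 60: 111, 70: 208, 80: 457, 90: 74}
```

```bash
cat >> h.py <<'E'
def ptr2(c=None):
    c=c or cam('wrist'); s=np.load('/tmp/dial.npy'); z=c['z_map']; v,u=np.mgrid[0:384,0:512]; p,Rt=tool()
    P=cv2.undistortPoints(np.c_[u.ravel(),v.ravel()].astype(np.float32)[:,None],np.array([[c['fx'],0,c['cx']],[0,c['fy'],c['cy']],[0,0,1]]),np.array([c['k1'],0,0,0]))[:,0]
    W=np.array(c['xyz'])+(np.c_[P,np.ones(len(P))]*z.ravel()[:,None])@rot(c).T
    q=sdir((W[:,:2]-s[:2]).T,-s[2]).T*1000; t=(W-p)@Rt*1000
    k=(z.ravel()>0)&(W[:,2]>.078)&(W[:,2]<.093)&(np.hypot(*q.T)<47)&~((abs(t[:,0])<14)&(abs(t[:,1])<15.5))
    x=q[k]; m=x.mean(0); w,V=np.linalg.eigh(np.cov((x-m).T)); d=V[:,1]*np.sign(V[:,1]@m)
    far=x[np.hypot(*x.T)>17]; fm=far.mean(0) if len(far) else m*0
    print('n',k.sum(),'mean',m.round(1),'eig',np.sqrt(w).round(1),'phi',np.degrees(np.arctan2(d[0],d[1])).round(1),'far',len(far),fm.round(1),np.degrees(np.arctan2(*fm)).round(1)); return c
E
python3 - <<'E'
from h import *
ptr2(load('wrist'))
E
```

```text
n 4283 mean [4.8 0.4] eig [ 5.4 15. ] phi 83.5 far 1089 [21.2  2.1] 84.5
```

One click is done (pointer at about 84–90°, no contact force). Now the second one.

```bash
python3 -m handwheel '[[-2,-2.5,0,0.1,0],[-3,-5,0,0.2,0],[-4.5,-8,0,0.28,0],[-5,-10,0,0.34,0],[-5.5,-12.5,0,0.41,0],[-6,-15,0,0.47,0],[-6,-15,0,0.47,0]]'
python3 - <<'E'
from h import *
s=np.load('/tmp/dial.npy');print(sensors.get_state()['wrist_force'])
for ph in (105,110,115): print(ph,target(s[:2],s[2],ph,.030,.0195,.045))
c=ptr2()
E
```

```text
clock: 6.7
tcp_pos: [0.5386, -0.2381, 0.0458]
orientation: [-0.0, 0.219, 0.976, -0.0]
wrist_force: [0.0, 0.0, -0.3]
finger_gap: -0.0001
grip_force: 0.0
[ 0.01304125  0.01730868 -0.31724188]
105 (array([0.2, 1.5, 0.8]), np.float64(-0.044), array([ 0.5391, -0.2367,  0.045 ]))
110 (array([-1.5, -1.1,  0.8]), np.float64(0.043), array([ 0.5395, -0.2398,  0.045 ]))
115 (array([-3. , -3.9,  0.8]), np.float64(0.131), array([ 0.5396, -0.2429,  0.045 ]))
n 4293 mean [ 4.6 -1.6] eig [ 5.4 14.8] phi 109.8 far 1072 [20.5 -7.5] 110.0
```

Back off, lift and look.

```bash
python3 -m handwheel '[[0,6,0,0,0],[0,12,0,0,0],[0,12,-40,0,0],[0,12,-80,0,0],[0,12,-120,0,0],[0,12,-160,0,0],[0,12,-160,0,0]]'
python3 - <<'E'
from h import *
c=ptr2(); cv2.imwrite('pics/w5.png',cv2.resize(c['color'],(800,600),interpolation=cv2.INTER_CUBIC))
E
```

```text
clock: 7.45
tcp_pos: [0.5473, -0.2282, 0.2127]
orientation: [0.005, 0.218, 0.976, -0.002]
wrist_force: [1.0, -1.1, 0.8]
finger_gap: 0.0
grip_force: 0.0
n 1121 mean [ 8.6 -2.3] eig [ 5.3 16.7] phi 107.3 far 369 [26.1 -7.8] 106.6
```

View pics/w5.png

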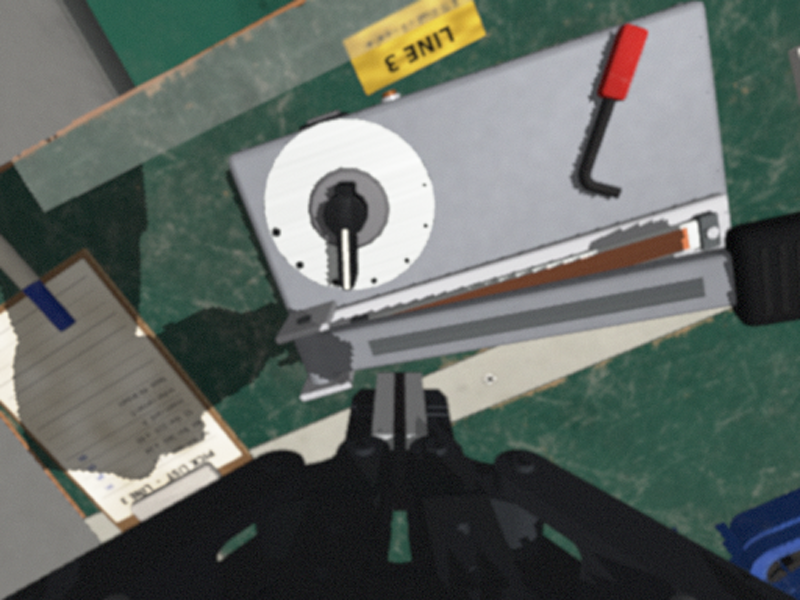

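Dots 1–4 show at (425,184), (426,226), (407,261), (374,280), and 6–7 at (299,264), (276,232). The pointer covers the fifth but lies a few degrees short of its middle, so I'll re-measure with the arm settled.

```bash
python3 -m handwheel '[[0,0,0,0,0],[0,0,0,0,0],[0,0,0,0,0]]'
python3 - <<'E'
from h import *
c=ptr2(); s=np.load('/tmp/dial.npy'); Rc=rot(c)
def proj(w):
    v=Rc.T@(w-np.array(c['xyz'])); m=v[:2]/v[2]; m=m*(1+c['k1']*(m@m)); return ((m*[c['fx'],c['fy']]+[c['cx'],c['cy']])/.64).round(0)
im=c['color'].astype(int)
for ph in (100,110,120):
    a=np.radians(ph); w=lambda r,z:np.r_[s[:2]+sdir(np.array([np.sin(a),np.cos(a)])*r,s[2]),z]
    print(ph,'tip',proj(w(.045,.087)),'r15',proj(w(.015,.087)))
for k,ph in enumerate((0,30,60,90,120,150,180)):
    a=np.radians(ph); print(k+1,proj(np.r_[s[:2]+sdir(np.array([np.sin(a),np.cos(a)])*.05,s[2]),.058]))
# white line: bright px with height
for v in range(130,190,6): 
    print(v,[(u,im[v,u].min()) for u in range(212,232,2)])
cv2.imwrite('pics/w6.png',cv2.resize(c['color'][100:200,160:300],None,fx=5,fy=5,interpolation=cv2.INTER_CUBIC))
E
```

```text
clock: 7.8
tcp_pos: [0.5434, -0.2265, 0.2044]
orientation: [-0.001, 0.219, 0.976, 0.0]
wrist_force: [0.2, -0.1, 0.1]
finger_gap: -0.0001
grip_force: 0.0
n 1163 mean [ 8.5 -2.3] eig [ 5.3 16.7] phi 107.3 far 386 [26.1 -7.7] 106.5
100 tip [355. 302.] r15 [347. 253.]
110 tip [342. 303.] r15 [342. 254.]
120 tip [329. 301.] r15 [338. 253.]
1 [425. 195.]
2 [426. 237.]
3 [407. 272.]
4 [373. 293.]
5 [333. 295.]
6 [297. 277.]
7 [273. 244.]
130 [(212, np.int64(54)), (214, np.int64(31)), (216, np.int64(31)), (218, np.int64(33)), (220, np.int64(36)), (222, np.int64(37)), (224, np.int64(27)), (226, np.int64(33)), (228, np.int64(112)), (230, np.int64(140))]
136 [(212, np.int64(37)), (214, np.int64(35)), (216, np.int64(31)), (218, np.int64(37)), (220, np.int64(34)), (222, np.int64(39)), (224, np.int64(36)), (226, np.int64(41)), (228, np.int64(39)), (230, np.int64(20))]
142 [(212, np.int64(33)), (214, np.int64(32)), (216, np.int64(34)), (218, np.int64(33)), (220, np.int64(36)), (222, np.int64(35)), (224, np.int64(39)), (226, np.int64(32)), (228, np.int64(40)), (230, np.int64(35))]
148 [(212, np.int6
[... 814 characters left out ...]
 np.int64(96)), (230, np.int64(169))]
172 [(212, np.int64(114)), (214, np.int64(98)), (216, np.int64(30)), (218, np.int64(119)), (220, np.int64(242)), (222, np.int64(150)), (224, np.int64(31)), (226, np.int64(28)), (228, np.int64(171)), (230, np.int64(243))]
178 [(212, np.int64(118)), (214, np.int64(102)), (216, np.int64(35)), (218, np.int64(94)), (220, np.int64(237)), (222, np.int64(167)), (224, np.int64(39)), (226, np.int64(28)), (228, np.int64(149)), (230, np.int64(239))]
184 [(212, np.int64(117)), (214, np.int64(100)), (216, np.int64(37)), (218, np.int64(87)), (220, np.int64(240)), (222, np.int64(196)), (224, np.int64(40)), (226, np.int64(30)), (228, np.int64(166)), (230, np.int64(243))]
```

The pointer rests at about 108°, just past half-way and not yet snapped in at 120°. I'll go back and push it on.

Run:
```python
from h import *
s=np.load('/tmp/dial.npy')
print(target(s[:2],s[2],108,.030,.032,.045))
for ph in (108,114,117,119):print(target(s[:2],s[2],ph,.030,.0195,.045))
```

```text
(array([-1.900e+00, -1.000e-01,  1.596e+02]), np.float64(0.008), array([ 0.5448, -0.2273,  0.045 ]))
(array([ -1.8, -12.6, 159.6]), np.float64(0.008), array([ 0.5394, -0.2386,  0.045 ]))
(array([ -3.6, -15.9, 159.6]), np.float64(0.113), array([ 0.5396, -0.2423,  0.045 ]))
(array([ -4.4, -17.6, 159.6]), np.float64(0.165), array([ 0.5396, -0.2442,  0.045 ]))
(array([ -4.9, -18.7, 159.6]), np.float64(0.2), array([ 0.5396, -0.2454,  0.045 ]))
```

```bash
python3 -m handwheel '[[-2,2,45,0,0],[-2,2,90,0,0],[-2,2,130,0,0],[-2,2,159,0,0],[-2,2,159,0,0],[-2,-4,159,0,0],[-2,-10,159,0,0]]'
python3 -m handwheel '[[0,-2,0,0.01,0],[-1,-4,0,0.05,0],[-2,-6,0,0.1,0],[-2,-7,0,0.14,0],[-3,-8,0,0.17,0],[-3,-8,0,0.17,0],[-3,-8,0,0.17,0]]'
python3 - <<'E'
from h import *
s=np.load('/tmp/dial.npy')
for ph in (108,117,120):print(target(s[:2],s[2],ph,.030,.0195,.045))
ptr2()
E
```

```text
clock: 8.55
tcp_pos: [0.5429, -0.2381, 0.049]
orientation: [0.001, 0.219, 0.976, -0.001]
wrist_force: [0.2, -1.3, 0.4]
finger_gap: 0.0001
grip_force: 0.0
clock: 9.25
tcp_pos: [0.5413, -0.2458, 0.0477]
orientation: [0.0, 0.301, 0.954, -0.0]
wrist_force: [0.1, -0.4, -0.5]
finger_gap: 0.0001
grip_force: 0.0
(array([5.7, 4.8, 2.7]), np.float64(-0.162), array([ 0.5394, -0.2386,  0.045 ]))
(array([2.3, 0.4, 2.7]), np.float64(-0.004), array([ 0.5396, -0.2442,  0.045 ]))
(array([ 1.3, -1.2,  2.7]), np.float64(0.048), array([ 0.5395, -0.246 ,  0.045 ]))
n 4321 mean [ 4.9 -2.5] eig [ 5.4 15.3] phi 118.8 far 1107 [ 20.6 -11.3] 118.7
```

```bash
python3 -m handwheel '[[0,5,0,0,0],[0,11,0,0,0],[0,12,-35,0,0],[0,12,-75,0,0],[0,12,-120,0,0],[0,12,-160,0,0],[0,12,-160,0,0],[0,12,-160,0,0]]'
python3 - <<'E'
from h import *
c=ptr2(); cv2.imwrite('pics/w6.png',cv2.resize(c['color'][90:200,150:300],None,fx=5,fy=5,interpolation=cv2.INTER_CUBIC))
im=c['color'].astype(int);s=np.load('/tmp/dial.npy')
# white line direction: bright pixels at pointer-top height
z=c['z_map'];A=[]
for v in range(100,215):
  for u in range(170,280):
    if z[v,u]>0 and im[v,u].min()>150:
      w=pd(c,u,v)
      if .078<w[2]<.095: A.append(sdir(pz(c,u,v,.087)[:2]-s[:2],-s[2])*1000)
A=np.array(A); m=A.mean(0); V=np.linalg.eigh(np.cov((A-m).T))[1][:,1]; V*=np.sign(V@m); print(len(A),m,np.degrees(np.arctan2(*m)),np.degrees(np.arctan2(*V)))
E
```

```text
clock: 10.1
tcp_pos: [0.5489, -0.2356, 0.2082]
orientation: [0.001, 0.301, 0.954, -0.0]
wrist_force: [-0.0, -0.7, 0.0]
finger_gap: -0.0002
grip_force: 0.0
n 1164 mean [ 8.1 -3.5] eig [ 5.3 16.7] phi 116.3 far 384 [ 24.7 -11.7] 115.3
154 [ 25.07505698 -12.25266653] 116.04196761263623 115.81341333092179
```

View pics/w6.png

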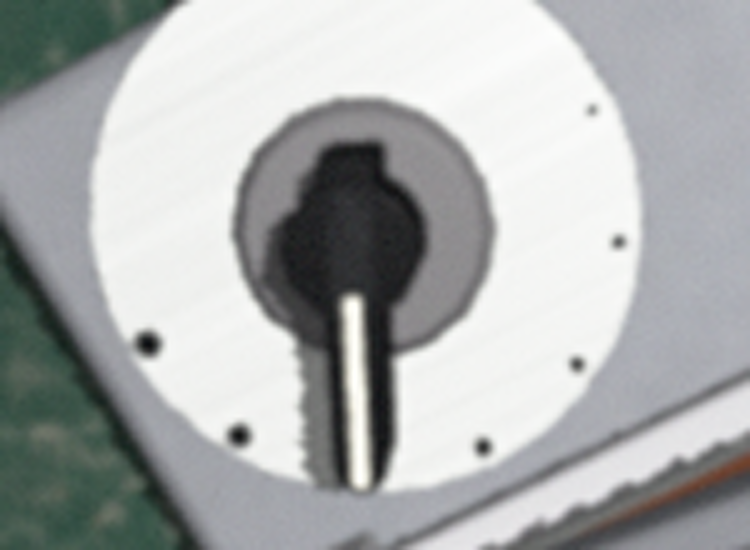

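The pointer stands over the fifth dot: its tip is at crop (362,485), with dots 4 and 6 at (483,447) and (238,436). The measured angle is about 116°. To check the method for bias, I'll apply it to the first picture, where the pointer was known to rest at 60°.

Run:
```python
from h import *
c=load('wrist'); s=np.load('/tmp/dial.npy')
c1=dict(c); c1['xyz']=[0.40024822,-0.16617303,0.49188762]; c1['rotation']=np.array([[0.44640134,0.85250659,0.27195286],[0.89483052,-0.42597944,-0.133491],[0.00204437,0.30294228,-0.95300671]])
g=lambda x,y:sdir(pz(c1,185+x/5-.4,130+y/5-.4,.087)[:2]-s[:2],-s[2])*1000
a,b=g(285,323),g(390,408); d=b-a; print('w1',a,b,np.degrees(np.arctan2(*d)),np.degrees(np.arctan2(*((a+b)/2))))
g=lambda x,y,z=.087:sdir(pz(c,150+x/5-.4,90+y/5-.4,z)[:2]-s[:2],-s[2])*1000
a,b=g(351,298),g(364,485); d=b-a; print('now',a,b,np.degrees(np.arctan2(*d)))
for p in ((592,110),(619,241),(576,364),(483,447),(238,436),(147,344)): q=g(*p,.058); print(q.round(1),np.degrees(np.arctan2(*q)).round(1))
print([ (k,v) for k,v in [('tgt',target(s[:2],s[2],116,.030,.032,.047)),('120',target(s[:2],s[2],120,.030,.0195,.047)),('123',target(s[:2],s[2],123,.030,.0195,.047))]])
```

```text
w1 [6.81793417 3.57030613] [38.08980527 22.0034938 ] 59.48279916405001 60.33960247059135
now [ 7.51911353 -3.85493811] [ 39.39898066 -18.86197149] 115.20810200817282
[ 0.3 49.5] 0.3
[25.1 43. ] 30.3
[43.2 24.5] 60.5
[50.  -0.1] 90.2
[ 25.1 -43.3] 149.9
[  0.3 -49.8] 179.7
[('tgt', (array([  2.2,   0.9, 159.6]), np.float64(-0.022), array([ 0.5466, -0.2332,  0.047 ]))), ('120', (array([  0.6, -13.7, 159.6]), np.float64(0.048), array([ 0.5395, -0.246 ,  0.047 ]))), ('123', (array([ -0.3, -15.4, 159.6]), np.float64(0.101), array([ 0.5393, -0.2479,  0.047 ])))]
```

The method is unbiased, so the pointer is about 4.5° short of the dot. One small nudge.

```bash
python3 -m handwheel '[[1,2,45,0,0],[1,2,90,0,0],[1,2,130,0,0],[1,2,158,0,0],[1,2,158,0,0],[1,-4,158,0.05,0],[1,-9,158,0.08,0],[1,-11,158,0.08,0]]'
python3 -m handwheel '[[0,-1,0,0,0],[0,-2,0,0,0],[-1,-3,0,0,0],[-1,-4,0,0,0],[-1,-4,0,0,0],[-1,-4,0,0,0]]'
python3 - <<'E'
from h import *
s=np.load('/tmp/dial.npy')
for ph in (117,120,122):print(target(s[:2],s[2],ph,.030,.0195,.045))
ptr2()
E
python3 -m handwheel '[[0,5,0,0,0],[0,11,0,0,0],[0,12,-35,0,0],[0,12,-75,0,0],[0,12,-120,0,0],[0,12,-160,0,0],[0,12,-160,0,0],[0,12,-160,0,0]]'
cat >> h.py <<'E'
def line():
    c=ptr2(); im=c['color'].astype(int);s=np.load('/tmp/dial.npy');z=c['z_map'];A=[]
    for v in range(100,215):
      for u in range(170,280):
        if z[v,u]>0 and im[v,u].min()>150:
          w=pd(c,u,v)
          if .078<w[2]<.095: A.append(sdir(pz(c,u,v,.087)[:2]-s[:2],-s[2])*1000)
    A=np.array(A); m=A.mean(0); V=np.linalg.eigh(np.cov((A-m).T))[1][:,1]; V*=np.sign(V@m); print(len(A),m,np.degrees(np.arctan2(*m)),np.degrees(np.arctan2(*V)))
E
python3 -c "from h import *; line()"
```

```text
clock: 10.95
tcp_pos: [0.541, -0.2446, 0.0499]
orientation: [0.0, 0.339, 0.941, -0.0]
wrist_force: [0.6, -0.3, 0.4]
finger_gap: 0.0
grip_force: 0.0
clock: 11.55
tcp_pos: [0.5391, -0.2478, 0.0491]
orientation: [0.0, 0.339, 0.941, 0.0]
wrist_force: [-0.1, -0.7, -0.5]
finger_gap: -0.0
grip_force: 0.1
(array([1.9, 3.1, 4.1]), np.float64(-0.085), array([ 0.5396, -0.2442,  0.045 ]))
(array([0.8, 1.6, 4.1]), np.float64(-0.032), array([ 0.5395, -0.246 ,  0.045 ]))
(array([0.1, 0.6, 4.1]), np.float64(0.003), array([ 0.5394, -0.2473,  0.045 ]))
n 4039 mean [ 3.9 -2.5] eig [ 5.4 14.7] phi 123.6 far 936 [ 18.5 -12.4] 123.9
clock: 12.4
tcp_pos: [0.5476, -0.2386, 0.2103]
orientation: [0.001, 0.339, 0.941, -0.0]
wrist_force: [-0.1, -0.6, -1.7]
finger_gap: -0.0003
grip_force: 0.0
n 1136 mean [ 7.9 -4. ] eig [ 5.3 16.7] phi 120.3 far 377 [ 23.7 -13.2] 119.2
148 [ 23.98340776 -13.68763685] 119.71395430921658 118.00245465411821
```

The pointer now rests at about 119.5°, the fifth dot, and the finger is off it. Next is the pad: check for obstacles and work out the shift.

Run:
```python
from h import *
p,Rt=tool(); s=np.load('/tmp/dial.npy')
c=load('wrist'); 
for n in ('side',):
    c=cam(n); A=np.array([pd(c,u,v) for v in range(0,384,4) for u in range(0,512,4) if c['z_map'][v,u]>0])
    k=A[(A[:,1]>-.35)&(A[:,1]<.25)&(A[:,2]>.2)&(A[:,2]<.8)&(A[:,0]>.62)]; print(len(k), k[:,0].min() if len(k) else None, k[np.argsort(k[:,0])][:6].round(2))
    q=np.array([pd(c,u,v) for v in range(165,190) for u in range(220,250) if c['z_map'][v,u]>0]); q=q[(q[:,2]>.13)&(q[:,1]>-.12)&(q[:,1]<.02)]; print('pad pts',q.min(0),q.max(0))
g=np.array([.602,-.054]); o=s[:2]+sdir(np.array([.022,.0845]),s[2]); print('o',o,'pad by frame',o+sdir(np.array([.05,.115]),s[2]))
for g in ((.602,-.054,.24),(.602,-.050,.195),(.603,-.043,.068)): print((Rt.T@(np.array(g)-p)*1000).round(1))
print(sensors.get_state()['joint_pos'])
```

```text
471 0.7190176566914355 [[ 0.72  0.24  0.43]
 [ 0.72 -0.29  0.44]
 [ 0.72  0.19  0.45]
 [ 0.72  0.22  0.44]
 [ 0.72  0.2   0.44]
 [ 0.72 -0.29  0.45]]
pad pts [ 0.58314382 -0.1167662   0.13033235] [ 0.63547626 -0.02208566  0.16744182]
o [ 0.53710198 -0.16232378] pad by frame [ 0.60221397 -0.05515369]
[ 74.8 177.1 -31.3]
[ 77.3 180.2  13.7]
[ 81.  186.2 140.7]
[-5.45560588e-01  3.54957459e-01  1.18743342e-01  1.33676934e+00
  1.11957329e-04  1.45881550e-01]
```

```bash
python3 -m handwheel '[[15,36,0,0,0],[30,72,0,0,0],[45,108,0,0,0],[60,144,0,0,0],[75,178,0,0,0],[77,180,20,0,0],[77,180,45,0,0],[77,180,60,0,0]]'
python3 -m handwheel '[[0,0,0,0,0],[0,0,8,0,0],[0,0,16,0,0],[0,0,24,0,0],[0,0,24,0,0]]'
python3 -c "
from h import *
p,Rt=tool(); print(p)
for g in ((.602,-.050,.12),(.603,-.044,.095),(.603,-.043,.068)): print((Rt.T@(np.array(g)-p)*1000).round(1))"
```

```text
clock: 13.3
tcp_pos: [0.6001, -0.0494, 0.1451]
orientation: [-0.003, 0.338, 0.941, -0.0]
wrist_force: [0.1, 0.9, 0.0]
finger_gap: -0.0001
grip_force: 0.0
clock: 13.8
tcp_pos: [0.6031, -0.0506, 0.1255]
orientation: [0.001, 0.339, 0.941, 0.001]
wrist_force: [-0.2, 2.9, 6.4]
finger_gap: 0.0002
grip_force: 2.7
[ 0.60309737 -0.05058189  0.12549587]
[ 1.2 -0.3  5.5]
[ 4.3  4.9 30.5]
[ 5.   5.7 57.5]
```

Contact at 6.4 N, where I expected it. Pressing on along the pad's arc.

```bash
python3 -m handwheel '[[1,1,10,0,0],[2,3,20,0,0],[3,4,30,0,0],[4,5,40,0,0],[4,6,48,0,0],[4,6,54,0,0],[4,6,54,0,0]]'
python3 -m handwheel '[[0,0,3,0,0],[0,0,6,0,0],[0,0,6,0,0]]'
```

```text
clock: 14.5
tcp_pos: [0.6048, -0.0425, 0.0728]
orientation: [0.002, 0.339, 0.941, 0.002]
wrist_force: [0.9, 5.6, 10.8]
finger_gap: 0.0002
grip_force: 5.2
clock: 14.8
tcp_pos: [0.6048, -0.0423, 0.0694]
orientation: [0.002, 0.339, 0.941, 0.002]
wrist_force: [-4.5, 6.4, 20.5]
finger_gap: -0.0001
grip_force: 9.8
```

```bash
python3 -m handwheel '[[0,0,1,0,0],[0,0,1,0,0],[0,0,1,0,0],[0,0,1,0,0],[0,0,1,0,0],[0,0,1,0,0]]'
python3 - <<'E'
from h import *
c=cam('side'); s=np.load('/tmp/dial.npy'); o=s[:2]+sdir(np.array([.022,.0845]),s[2]); Q=[]
for v in range(150,240):
    for u in range(200,330):
        if c['z_map'][v,u]>0:
            w=pd(c,u,v); Q.append(np.r_[sdir(w[:2]-o,-s[2]),w[2]]*1000)
Q=np.array(Q); k=Q[(abs(Q[:,0]-50)<22)&(Q[:,1]>105)&(Q[:,1]<150)&(Q[:,2]>62)&(Q[:,2]<130)]
print('pad region z pct',np.percentile(k[:,2],[5,25,50,75,95]).round(),len(k))
d=Q[(Q[:,2]>80)&(Q[:,2]<92)&(np.hypot(Q[:,0]+22,Q[:,1]+84.5)<47)]; m=d.mean(0); print('dial pts',len(d),m, np.degrees(np.arctan2(m[0]+22,m[1]+84.5)))
c=cam('wrist'); print(sensors.get_state()['wrist_force'],tool()[0])
line()
E
```

```text
clock: 15.4
tcp_pos: [0.6049, -0.0424, 0.0692]
orientation: [0.003, 0.339, 0.941, 0.002]
wrist_force: [-6.1, 7.6, 24.4]
finger_gap: 0.0
grip_force: 12.3
pad region z pct [ 64.  84.  98. 113. 126.] 217
dial pts 47 [-13.20701738 -84.51760265  84.96702637] 90.11470014779434
[-5.58135624  6.35092017 24.37105501] [ 0.60488782 -0.04232523  0.06916423]
n 0 mean [nan nan] eig [nan nan] phi nan far 0 [nan nan] nanh.py:40: RuntimeWarning: Mean of empty slice.
  x=q[k]; m=x.mean(0); w,V=np.linalg.eigh(np.cov((x-m).T)); d=V[:,1]*np.sign(V[:,1]@m)
  ret = um.true_divide(
  avg = a.mean(axis, **keepdims_kw)
h.py:40: RuntimeWarning: Degrees of freedom <= 0 for slice
  x=q[k]; m=x.mean(0); w,V=np.linalg.eigh(np.cov((x-m).T)); d=V[:,1]*np.sign(V[:,1]@m)
  c *= np.true_divide(1, fact)
  c *= np.true_divide(1, fact)
h.py:50: RuntimeWarning: Mean of empty slice.
  A=np.array(A); m=A.mean(0); V=np.linalg.eigh(np.cov((A-m).T))[1][:,1]; V*=np.sign(V@m); print(len(A),m,np.degrees(np.arctan2(*m)),np.degrees(np.arctan2(*V)))
  ret = ret.dtype.type(ret / rcount)
h.py:50: RuntimeWarning: Degrees of freedom <= 0 for slice
  A=np.array(A); m=A.mean(0); V=np.linalg.eigh(np.cov((A-m).T))[1][:,1]; V*=np.sign(V@m); print(len(A),m,np.degrees(np.arctan2(*m)),np.degrees(np.arctan2(*V)))
Traceback (most recent call last):
ValueError: not enough values to unpack (expected 2, got 0)

During handling of the above exception, another exception occurred:

Traceback (most recent call last):
  File "h.py", line 50, in line
    A=np.array(A); m=A.mean(0); V=np.linalg.eigh(np.cov((A-m).T))[1][:,1]; V*=np.sign(V@m); print(len(A),m,np.degrees(np.arctan2(*m)),np.degrees(np.arctan2(*V)))
                                  ~~~~~~~~~~~~~~^^^^^^^^^^^^^^^^^
numpy.linalg.LinAlgError: 0-dimensional array given. Array must be at least two-dimensional
```

The pad is on its stop: 24 N, no further travel, and the tip at about 100 mm. The dial hasn't been touched since it measured at the fifth dot. Handing in.

```bash
python3 -c "
from workcell import workorder; print(workorder.hand_in())"
```

```text
the job is handed in; nothing more can be done
None
```

I handed the job in at about 15.5 s: the dial pointer was last measured at about 119.5° (fifth dot is 120°) with the finger off, and the sealing arm was then pressed onto its stop and is still held at about 24 N; the pointer took three pushes, as it twice stopped short of the dot, and it was out of clear view for a re-check once the arm was down.

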